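Unlatch and open the palette box

ROBOT

A 6-joint arm with a two-finger parallel gripper is mounted at the origin on the work surface. World frame = base frame: x ahead of the robot, y to its left, z up, the work surface at z = 0. Lengths are in mm, angles in rad, forces in N, time in s.
With the tool pointing down it reaches from about 275 to 750 mm from the base axis. Payload 10.2 kg.
Tool frame: the origin (TCP) lies midway between the tips of the shut fingers; the grasp point (between the pads) lies 19 mm behind it; z points along the fingers, y is the line along which they close (so a half turn about z gives the same grasp; the last joint's range is limited). The gripper opens to 85 mm and grips with 20 to 120 N. Pads are 22 mm wide; open, the fingers measure 114 mm over their backs; the gripper's body (76 mm by 85 mm) begins 54 mm behind the grasp point. The pads swing forward as they close: fully open they stand 13 mm farther back than shut.
Start: joints at [1.026, 0.313, 1.498, -0, 1.331, -0.223], TCP at [166.057, 498.052, 231.294] pointing down, gripper open.
Joint ranges: [-2.94, 2.94], [-0.97, 2.17], [0.19, 2.56], [-1.23, 4.37], [0.02, 3.11], [-2.88, 2.88]. Speed limits (rad/s): [2.39, 2.39, 3.01, 3.14, 3.14, 3.14].

INTERFACE

Orientations are given as a unit quaternion [w, x, y, z].
In Python, from rig import ctrl gives the robot as it stands.
- The arm moves only by the tool send_rows, never from a script. Its argument "targets" is a list of rows, each an object with "offset": the shift along the world's x, y, z in cm, a list of three; "spin": the turn about the world's z in rad. A call has 1 to 8 rows; each row is the pose to reach, as a shift and turn from the pose commanded when the call began; what a row does not reach only later rows make up. A row lasts 1/12 s, in which the tool goes at most 41.7 mm and 7.16 degrees, less where a joint would pass 70% of its speed; a pose out of reach is approached as far as the arm can. A call with a gripper value outside its range is refused whole. "grip" is the opening, from 0 (shut) to 1 (fully open), set as the call begins (left out, the last holds). The fingers move at their own pace and stop on an object; "squeeze" is the grip in N (left out, the last holds). Time passes only in rows, so rows that repeat a pose let the fingers close. It gives the time, the measured TCP pose, the force, the opening and the grip force at its end, in the units of the state.
- ctrl.sense(): the state, without advancing time (a new reading comes with each control period).
- ctrl.capture(name): name is "scene" or "side" or "wrist"; returns (picture, depth): 480x640x3 uint8, red, green, blue; 480x640 float32, mm along the optical axis (not along the pixel's ray), 0 where there is no reading.
- ctrl.calibration(name): a dict with "fx", "fy", "cx", "cy" (pixels), "view" (4x4, takes a point from world to camera coordinates); the wrist camera has in their place "mount" (4x4, takes a point from camera to tool coordinates, whose origin is the TCP and whose axes are the flange's). Camera axes: x right, y down, z forward; pixel columns grow to the right and rows downward; lengths in mm; the calibration is good to about 2 mm. A picture is of the moment at which its call begins: read the wrist's pose just before it. calibration takes no time and is no camera call.
- ctrl.finish_job(): hands the job in; it is judged then, once.
Trained networks look in the newest picture that a camera, given by its name, has taken for a name from the list of things; names that differ only in an ending like _2 or _b are one class to them, and where a whole thing is asked for, a point or a joint stands for the part that bears it (a point fixed in the world has none). Each returns a list of dicts, best first, with "conf" (0 to 1); they miss things now and then, are a little off and sometimes report something else, mostly with a low value. They report only what shows in the picture. A call takes as long as a camera call. They do not tell look-alikes from the thing itself.
- ctrl.search_frame(camera, query): "box" ([left, top, right, bottom] in pixels, round what is visible of it).
- ctrl.place_of(camera, query): "uv" ([column, row] in pixels: a listed point, or the origin of a listed thing).
The state is a dict: "time_s": time; "joints": joint angles; "dq": joint speeds; "tau": joint torques, N m; "eef_pos": TCP position; "ee_rot": TCP orientation; "force": force on the tool from outside, world axes, zero at the start; "wrist_torque": the same for the moment, N m; "grip_width": opening from 0.0 (shut) to 1.0 (fully open); "grip_force": force on a finger pad.
Only numpy, scipy, OpenCV 4.12 (cv2) and the standard library are available. Lean on these libraries where they do the work, as an engineer would, in place of code of your own. Each camera call takes 0.05 s, during which the arm holds its last target. There are 200 camera calls.

TASK

Open the palette box with the fingertips only: press the grey snap tab all the way down, then push the released cover from behind along its ledges until it is completely off its seat, with all the paint wells open and the cover lying flat on the open rest of the box. Do not grip or lift the cover, and leave all the paints, the glass and the sticks around it where they are.

Things in the scene. Friction and masses are not known exactly. Their poses are not given: they have to be found in the camera images.
- palette: White plastic palette box fixed to the table, 136 (x) x 300 (y) x 38 mm high; origin at the centre of its underside. The cover slides along palette +y on two side ledges, 28 mm above the table, 90 mm apart, with low walls outside. The -y half is the seat over six paint wells; on it (y -140 to -20 mm) lips, top 38 mm high, reach over the cover's edges, 100 mm clear between them. Closed -y end: 33 mm high.
- rest (a point): Point on the open rest (the palette's +y half), at palette x 0, y +75 mm, at ledge height, 28 mm above the table; its axes are the palette's. The cover's origin reaches it after the full 150 mm of travel, when the cover meets the stop at the +y end. The floor between the ledges there is 21 mm above the table.
- cover: Loose grey cover, about 0.16 kg: plate 110 (x) x 130 (y) x 5 mm with a raised panel 92 x 112 mm, 16 mm high. Origin at the centre of its underside, axes as the palette's. Home: palette x 0, y -75 mm, 28 mm above the table, 2 mm short of the tab. With the tab in it slides easily (under 3 N) along palette +y; its trailing edge is clear of the lips after 120 mm of travel.
- push_face (a point): Middle of the upright back (-y) face of the cover's raised panel, 92 mm wide, from 33 to 49 mm above the table; this point is 41 mm above it and 50 mm behind the cover's origin. Push it towards palette +y. Behind it lie 15 mm of the cover's plate, top 33 mm above the table, then the palette's closed end.
- tab_top (a point): Centre of the top of the snap tab, a grey ribbed block 40 (x) x 26 (y) mm between seat and rest, right in front of the cover, at palette x 0, y +5 mm. Its top is 37 mm above the table when up (it may start up to 2 mm lower), 25 mm when fully in. The front of the home cover's raised panel (top 49 mm above the table) stands 18 mm from this point, towards -y.
- tab (a joint): Travel of the snap tab, straight down: 0 up (it blocks the cover), 0.012 m fully in. It takes about 5 N, has no return spring and stays where it is left; the cover passes over it once it is at least 9 mm in.
- paint_bottle: Bystander, to be left where it is: upright plastic paint bottle, 56 mm across, 140 mm tall; origin at the centre of its underside.
- tumbler: Bystander, to be left where it is: empty drinking glass, 68 mm across, 100 mm tall; origin at the centre of its underside.
- paint_jar: Bystander, to be left where it is: squat closed glass paint jar, 48 mm across, 50 mm tall; origin at the centre of its underside.
- tube_a: Bystander, to be left where it is: full paint tube lying flat, 34 x 118 x 18 mm; origin at the centre of its underside.
- tube_b: Bystander, to be left where it is: full paint tube lying flat, 34 x 118 x 18 mm; origin at the centre of its underside.
- sticks: Bystander, to be left where it is: banded row of wooden mixing sticks lying flat, 48 x 115 x 8 mm; origin at the centre of its underside.
Things that resemble listed ones, but are neither listed nor needed, are in the scene too. What is meant by the cover is not pink, and is the larger of those in its own colour.

How it is judged:
By the outcome, as a careful person would: the job done as asked, in the order asked, and still so for the second after the job is handed in, with the robot touching nothing.
It also fails if it takes over 48 s, if anything falls off the work surface, if the arm or the gripper's body presses on something with over 40 N, if the wrist force passes 120 N, or if a joint passes its speed limit or range.

## Working session

There is one attempt and no reset: what is moved stays moved. The work goes in short steps, Python scripts to look and compute and a tool call to move; the robot and the scene stay as the last step left them, time stands still between calls to the robot, and variables do not carry over. Pictures are saved under pics/ and viewed, at most 10 in all, crops included, and the job is handed in when it is done.

Besides the shell and the picture viewer there is one more tool, called after ">>>" as name(argument=value, ...), one argument or row to a line, values as JSON. send_rows: Moves the arm, as the interface text tells. Its arguments: {"type":"object","properties":{"targets":{"type":"array"},"grip":{"type":"number"},"squeeze":{"type":"number"}},"required":["targets"]}

```bash
mkdir -p pics; cat > h.py <<'E'
from rig import ctrl
import numpy as np, cv2
def world(cam,u,v,d,c=None):
    c=c or ctrl.calibration(cam)
    p=np.array([(u-c['cx'])/c['fx']*d,(v-c['cy'])/c['fy']*d,d,1])
    return (np.linalg.inv(c['view'])@p)[:3]
def cloud(cam,D):
    c=ctrl.calibration(cam); v,u=np.mgrid[:480,:640]
    P=np.stack([(u-c['cx'])/c['fx']*D,(v-c['cy'])/c['fy']*D,D,np.ones_like(D)],-1)
    return (P@np.linalg.inv(c['view']).T)[...,:3]
def onplane(cam,u,v,z):
    c=ctrl.calibration(cam); M=np.linalg.inv(c['view'])
    r=M[:3,:3]@np.array([(u-c['cx'])/c['fx'],(v-c['cy'])/c['fy'],1]); o=M[:3,3]
    return o+r*(z-o[2])/r[2]
E
python3 - <<'E'
from h import *
for cam in ['scene','side']:
    I,D=ctrl.capture(cam); np.save(cam+'_d.npy',D)
    cv2.imwrite(f'pics/{cam}0.png',I[...,::-1])
    c=ctrl.calibration(cam); print(cam,np.linalg.inv(c['view'])[:3,3].round())
    for q in ['cover','palette','tab_top','push_face','rest']:
        for r in ctrl.place_of(cam,q)[:3]:
            u,v=r['uv']; d=D[int(v),int(u)]
            print(q,round(r['conf'],2),np.round(r['uv']),world(cam,u,v,d).round() if d else None)
E
```

```text
scene [1495.  -11.  698.]
cover 0.94 [214. 215.] [ 335. -280.   23.]
cover 0.82 [193. 255.] [ 509. -303.   17.]
cover 0.71 [284. 253.] [551. -85.  47.]
palette 0.65 [315. 255.] [520. -17.  19.]
tab_top 0.71 [261. 250.] [ 534. -139.   45.]
tab_top 0.49 [344. 282.] [620.  45.  14.]
tab_top 0.48 [318. 246.] [501.  -8.  31.]
push_face 0.89 [206. 200.] [ 241. -318.   18.]
push_face 0.64 [259. 248.] [ 506. -147.   31.]
push_face 0.64 [286. 250.] [545. -81.  49.]
rest 0.97 [344. 245.] [481.  53.  19.]
rest 0.28 [240. 302.] [ 690. -170.   22.]
side [  470. -1017.   864.]
cover 0.76 [214. 351.] [ 283. -304.   20.]
cover 0.66 [317. 358.] [ 484. -327.   16.]
cover 0.6 [333. 272.] [ 526. -120.   50.]
palette 0.85 [320. 261.] [499. -78.  47.]
tab_top 0.6 [323. 246.] [510. -11.  37.]
push_face 0.81 [313. 367.] [ 475. -349.   16.]
push_face 0.78 [337. 281.] [ 533. -142.   43.]
push_face 0.56 [193. 365.] [ 242. -324.    4.]
rest 0.6 [316. 231.] [496.  67.  20.]
```

View pics/scene0.png

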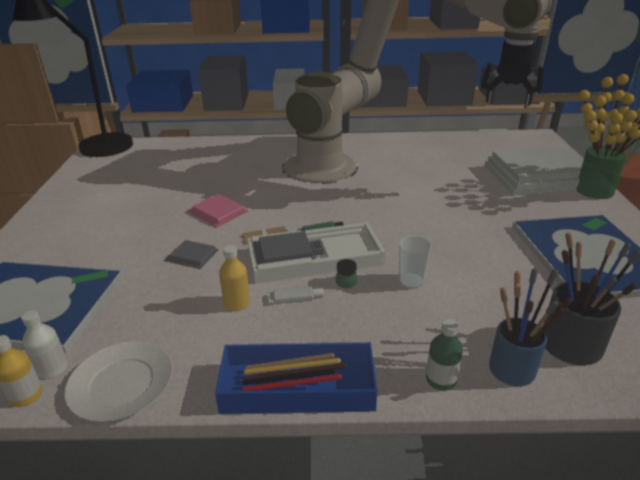

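View pics/side0.png

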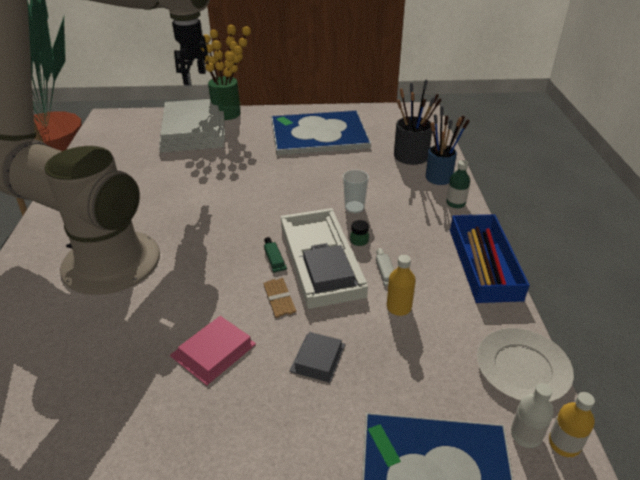

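Scene view: there are three cover-like things, the pink one (218,209), a small loose grey one (192,253) and the grey one in the palette (286,248). The one in the palette is meant: it isn't pink, it is the larger grey one, and it sits on the seat. In the side view it is at (330,268), the tab is at about (320,246) and the open rest is towards (313,228). I'll confirm this in a crop and fit the pose.

```bash
python3 - <<'E'
from h import *
A=[cv2.imread(f'pics/{c}0.png') for c in ('scene','side')]
a=cv2.resize(A[0][210:300,160:440],None,fx=2.5,fy=2.5,interpolation=3)
b=cv2.resize(A[1][195:390,230:430],None,fx=1.75,fy=1.75,interpolation=3)
o=np.zeros((600,800,3),np.uint8); o[:a.shape[0],:a.shape[1]]=a; o[230:230+b.shape[0],:b.shape[1]]=b
o=np.clip(o*1.6,0,255).astype(np.uint8); cv2.imwrite('pics/crop0.png',o)
for cam in ('scene','side'):
    D=np.load(cam+'_d.npy'); P=cloud(cam,D); I=cv2.imread(f'pics/{cam}0.png').astype(int)
    t=P[(D>0)&(abs(P[...,0]-300)<20)&(abs(P[...,1]-0)<80)]; print(cam,'table z',np.median(t[:,2]).round(1))
    roi=(D>0)&(abs(P[...,0]-510)<110)&(abs(P[...,1]+20)<190)
    m=roi&(P[...,2]>44)&(P[...,2]<56)&(I.max(-1)<110)
    n,L,S,C=cv2.connectedComponentsWithStats(m.astype(np.uint8)); k=1+S[1:,4].argmax()
    q=P[L==k][:,:2].astype(np.float32); print('panel',cv2.minAreaRect(q),len(q),np.median(P[L==k][:,2]))
    m=roi&(P[...,2]>12)&(P[...,2]<60)
    n,L,S,C=cv2.connectedComponentsWithStats(m.astype(np.uint8)); k=1+S[1:,4].argmax()
    q=P[L==k][:,:2].astype(np.float32); print('box',cv2.minAreaRect(q),len(q))
    for qn in ['paint_bottle','tumbler','paint_jar','tube_a','sticks']:
        for r in ctrl.place_of(cam,qn)[:2]:
            u,v=r['uv']; print(qn,round(r['conf'],2),np.round(r['uv']),onplane(cam,u,v,0).round())
E
```

```text
scene table z -0.3
panel ((516.9140014648438, -85.36882019042969), (96.15226745605469, 113.1666030883789), 13.18393611907959) 1131 48.59026555907985
box ((510.16217041015625, -17.704696655273438), (321.440673828125, 219.50106811523438), 89.97016143798828) 5572
paint_bottle 0.74 [240. 304.] [ 668. -176.    0.]
tumbler 0.66 [408. 283.] [607. 187.   0.]
tumbler 0.46 [316. 255.] [495. -16.   0.]
paint_jar 0.94 [345. 283.] [604.  48.   0.]
tube_a 0.73 [325. 229.] [380.   9.   0.]
tube_a 0.62 [295. 300.] [658. -60.   0.]
sticks 0.82 [263. 236.] [ 405. -147.    0.]
side table z 0.3
panel ((516.2882080078125, -88.27320861816406), (91.0706558227539, 118.52806091308594), 12.115137100219727) 1370 49.05254218516649
box ((502.9723815917969, -18.557754516601562), (137.598388671875, 308.22943115234375), 12.088305473327637) 5395
paint_bottle 0.7 [398. 309.] [ 662. -191.    0.]
tumbler 0.82 [355. 207.] [604. 195.   0.]
paint_jar 0.88 [358. 237.] [600.  65.   0.]
paint_jar 0.4 [277. 298.] [ 401. -143.    0.]
tube_a 0.8 [275. 258.] [392.  -9.   0.]
tube_a 0.74 [333. 272.] [530. -65.   0.]
sticks 0.69 [274. 299.] [ 395. -147.    0.]
```

View pics/crop0.png

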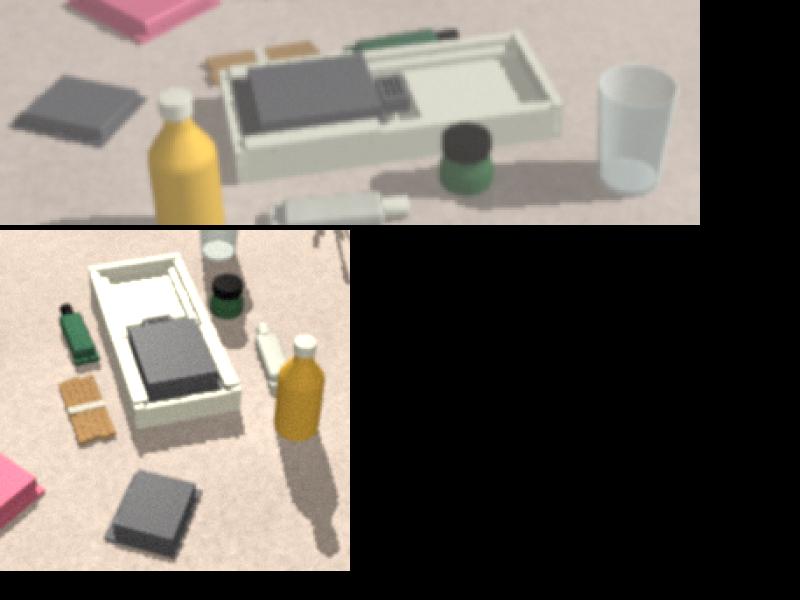

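The crop confirms it: the large grey cover sits on the seat, and the grey ribbed tab is just beyond it towards the rest. The two depth fits agree on the palette centre, about (502,-18), with yaw about 0.212. Next I work out the spin and the offsets.

```bash
python3 - <<'E'
from h import *
from scipy.spatial.transform import Rotation as R
s=ctrl.sense(); w,x,y,z=s['ee_rot']; M=R.from_quat([x,y,z,w]).as_matrix()
print(s['time_s'],s['eef_pos'],M.round(3))
a=np.arctan2(M[1,1],M[0,1]); d=(0.212-a+np.pi/2)%np.pi-np.pi/2; print('tool y yaw',a,'spin',d)
f=lambda yy:np.array([502-np.sin(.212)*yy,-18.5+np.cos(.212)*yy])
for yy in(7,-140,14): print(yy,f(yy),(f(yy)-np.array(s['eef_pos'][:2]))/10)
E
```

```text
1.1 [166.05535298 498.06083575 231.30599555] [[-0.949  0.316  0.   ]
 [ 0.316  0.949  0.   ]
 [-0.     0.    -1.   ]]
tool y yaw 1.2489944490016744 spin -1.0369944490016745
7 [500.5270912  -11.65671573] [ 33.44717382 -50.97175515]
-140 [ 531.45817608 -155.36568548] [ 36.54028231 -65.34265212]
14 [499.05418239  -4.81343145] [ 33.29988294 -50.28742672]
```

>>> send_rows(
  targets=[
    {"offset":[2.1,-3.2,0],"spin":-0.065},
    {"offset":[4.2,-6.4,0],"spin":-0.13},
    {"offset":[6.3,-9.6,0],"spin":-0.195},
    {"offset":[8.4,-12.8,0],"spin":-0.26},
    {"offset":[10.5,-16,0],"spin":-0.325},
    {"offset":[12.6,-19.2,0],"spin":-0.39},
    {"offset":[14.7,-22.4,0],"spin":-0.455},
    {"offset":[16.8,-25.6,0],"spin":-0.52},
  ],
  grip=0,
  squeeze=20,
)

```text
time_s: 1.77
eef_pos: [334.6, 240.4, 231.5]
ee_rot: [0.0, 0.41, 0.912, 0.0]
force: [0.9, 0.4, 0.3]
grip_width: -0.005
grip_force: 0.0
```

>>> send_rows(
  targets=[
    {"offset":[2.1,-3.2,-0.5],"spin":-0.065},
    {"offset":[4.2,-6.4,-1],"spin":-0.13},
    {"offset":[6.3,-9.6,-2],"spin":-0.195},
    {"offset":[8.4,-12.8,-3],"spin":-0.26},
    {"offset":[10.5,-16,-4],"spin":-0.325},
    {"offset":[12.6,-19.2,-5],"spin":-0.39},
    {"offset":[14.7,-22.4,-6],"spin":-0.455},
    {"offset":[16.6,-25.4,-7],"spin":-0.517},
  ],
)

```text
time_s: 2.43
eef_pos: [501.0, -14.1, 160.8]
ee_rot: [0.0, 0.63, 0.777, 0.0]
force: [-0.7, 0.8, -0.4]
grip_width: 0.0
grip_force: 0.0
```

>>> send_rows(
  targets=[
    {"offset":[0,0,0],"spin":0},
    {"offset":[0,0,0],"spin":0},
    {"offset":[0,0,0],"spin":0},
  ],
)

```text
time_s: 2.68
eef_pos: [499.8, -11.6, 161.3]
ee_rot: [-0.0, 0.628, 0.778, 0.0]
force: [0.1, 0.8, 0.4]
grip_width: -0.002
grip_force: 0.0
```

```bash
cat >> h.py <<'E'
from scipy.spatial.transform import Rotation as R
def wcloud():
    s=ctrl.sense(); w,x,y,z=s['ee_rot']; T=np.eye(4); T[:3,:3]=R.from_quat([x,y,z,w]).as_matrix(); T[:3,3]=s['eef_pos']
    I,D=ctrl.capture('wrist'); c=ctrl.calibration('wrist'); v,u=np.mgrid[:480,:640]
    P=np.stack([(u-c['cx'])/c['fx']*D,(v-c['cy'])/c['fy']*D,D,np.ones_like(D)],-1)
    return s,I,D,(P@(T@c['mount']).T)[...,:3]
E
python3 - <<'E'
from h import *
s,I,D,P=wcloud(); cv2.imwrite('pics/w1.png',np.clip(I[...,::-1]*1.5,0,255))
print(s['time_s'],s['eef_pos'],s['grip_width'],s['force'])
m=(D>0)&(P[...,2]>45)&(P[...,2]<54)&(abs(P[...,0]-516)<80)&(abs(P[...,1]+87)<80)
if m.sum()>50: print(cv2.minAreaRect(P[m][:,:2].astype(np.float32)),np.median(P[m][:,2]),m.sum())
for q in('tab_top','push_face'):
    for r in ctrl.place_of('wrist',q)[:2]:
        u,v=np.int32(r['uv']); print(q,r['conf'],u,v,P[v,u].round(1))
E
```

```text
2.6833 [499.80183448 -11.60887283 161.31867662] -0.0016300792527369067 [0.0726084  0.78874743 0.42294548]
((514.4446411132812, -72.12703704833984), (92.23908996582031, 86.59742736816406), 11.873173713684082) 48.744029970805826 9786
tab_top 0.69 325 230 [502.7 -13.3  35.9]
tab_top 0.54 171 162 [393.8   5.8  17.4][ WARN:0@0.198] global loadsave.cpp:1063 imwrite_ Unsupported depth image for selected encoder is fallbacked to CV_8U.
```

View pics/w1.png

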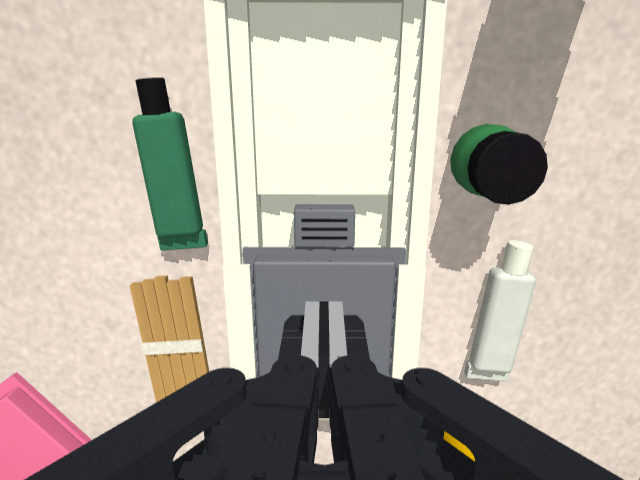

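The wrist view shows the tab at (325,227), which is (502,-13) with its top at about 36 mm. The cover's front edge lies behind it at row 255. The tool is in line with the palette, so I press.

>>> send_rows(
  targets=[
    {"offset":[0.1,0,-4],"spin":0},
    {"offset":[0.2,0,-8],"spin":0},
    {"offset":[0.2,0,-11],"spin":0},
    {"offset":[0.2,0,-11.7],"spin":0},
    {"offset":[0.2,0,-12.3],"spin":0},
    {"offset":[0.2,0,-12.7],"spin":0},
    {"offset":[0.2,0,-13.0],"spin":0},
    {"offset":[0.2,0,-13.3],"spin":0},
  ],
)

```text
time_s: 3.5
eef_pos: [502.8, -11.8, 29.7]
ee_rot: [0.001, 0.628, 0.778, 0.001]
force: [-1.8, 3.0, 4.9]
grip_width: 0.006
grip_force: 2.2
```

>>> send_rows(
  targets=[
    {"offset":[0,0,-0.1],"spin":0},
    {"offset":[0,0,-0.2],"spin":0},
    {"offset":[0,0,-0.3],"spin":0},
    {"offset":[0,0,-0.3],"spin":0},
  ],
)

```text
time_s: 3.83
eef_pos: [502.7, -12.0, 25.7]
ee_rot: [0.001, 0.628, 0.778, 0.0]
force: [1.3, 2.8, 3.5]
grip_width: -0.003
grip_force: 1.9
```

Still about 5 N, so not at the stop yet; press further until the force rises.

>>> send_rows(
  targets=[
    {"offset":[0,0,-0.1],"spin":0},
    {"offset":[0,0,-0.2],"spin":0},
    {"offset":[0,0,-0.2],"spin":0},
    {"offset":[0,0,-0.2],"spin":0},
  ],
)

```text
time_s: 4.17
eef_pos: [502.8, -12.0, 24.9]
ee_rot: [0.001, 0.628, 0.778, 0.0]
force: [-3.7, 3.8, 20.4]
grip_width: -0.0
grip_force: 10.2
```

The force rose to 20 N at z 24.9, so the tab is fully in. Now lift, go behind the cover, and take a look from there.

>>> send_rows(
  targets=[
    {"offset":[0,0,3],"spin":0},
    {"offset":[0,0,7],"spin":0},
    {"offset":[0.6,-3,10],"spin":0},
    {"offset":[1.2,-6.5,10],"spin":0},
    {"offset":[2.0,-10,10],"spin":0},
    {"offset":[2.7,-13,10],"spin":0},
    {"offset":[2.9,-14.5,10],"spin":0},
    {"offset":[2.9,-14.5,10],"spin":0},
  ],
)

```text
time_s: 4.83
eef_pos: [530.9, -159.7, 122.7]
ee_rot: [-0.0, 0.63, 0.777, -0.0]
force: [-0.3, -0.4, -0.5]
grip_width: 0.003
grip_force: 0.0
```

>>> send_rows(
  targets=[
    {"offset":[0,0,0],"spin":0},
    {"offset":[0,0,0],"spin":0},
  ],
)

```text
time_s: 5.0
eef_pos: [530.6, -155.7, 123.0]
ee_rot: [-0.001, 0.628, 0.778, -0.0]
force: [0.6, 0.7, -0.5]
grip_width: -0.004
grip_force: 0.0
```

```bash
python3 - <<'E'
from h import *
s,I,D,P=wcloud(); cv2.imwrite('pics/w2.png',np.clip(I[...,::-1]*1.5,0,255).astype(np.uint8))
print(s['time_s'],s['eef_pos'],s['force'])
I2,D2=ctrl.capture('side'); Q=cloud('side',D2)
u=np.array([np.cos(.208),np.sin(.208)]); w=np.array([-u[1],u[0]]); o=np.array([502,-13])-5*w
def loc(P): return (P[...,:2]-o)@u,(P[...,:2]-o)@w
print('tcp local',loc(np.array(s['eef_pos'])))
for n,C,d in(('w',P,D),('side',Q,D2)):
    X,Y=loc(C); m=(d>0)&(C[...,2]>45)&(C[...,2]<52)&(abs(X)<48)&(Y>-150)&(Y<0)
    print(n,'panel y',np.percentile(Y[m],[1,99]).round(1),'x',np.percentile(X[m],[1,99]).round(1))
    m=(d>0)&(abs(X)<12)&(abs(Y-6)<7); print('tab z',np.median(C[m][:,2]),m.sum())
c=cv2.resize(I2[190:310,250:400],None,fx=4,fy=4,interpolation=3); cv2.imwrite('pics/s2.png',np.clip(c[...,::-1]*1.5,0,255).astype(np.uint8))
E
```

```text
5.0 [ 530.64689552 -155.69323434  122.95125198] [ 0.59394562  0.65641857 -0.45413115]
tcp local (np.float64(-1.4372044046474495), np.float64(-140.5332889473291))
w panel y [-122.9  -19.1] x [-44.6  44.8]
tab z nan 0
side panel y [-127.   -16.4] x [-45.7  44.3]
tab z 27.161513134649567 3
  return _methods._mean(a, axis=axis, dtype=dtype,
  ret = ret.dtype.type(ret / rcount)
```

View pics/s2.png

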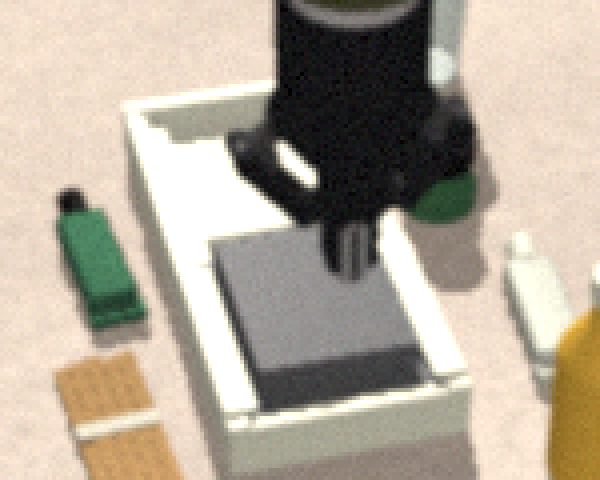

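The side crop shows the cover still home, with its back face clear at (340,375) behind the panel and the fingers above it. The back face is at local y of about -125, and the TCP is at -140.5. I descend slightly farther back, then push.

>>> send_rows(
  targets=[
    {"offset":[0.2,-0.15,-1],"spin":0},
    {"offset":[0.2,-0.15,-3.5],"spin":0},
    {"offset":[0.2,-0.15,-6],"spin":0},
    {"offset":[0.2,-0.15,-7.5],"spin":0},
    {"offset":[0.2,-0.15,-8.3],"spin":0},
    {"offset":[0.2,-0.15,-8.3],"spin":0},
  ],
)

```text
time_s: 5.6
eef_pos: [532.3, -157.6, 38.4]
ee_rot: [-0.002, 0.628, 0.778, -0.0]
force: [-0.3, 0.0, 0.2]
grip_width: -0.001
grip_force: 0.0
```

>>> send_rows(
  targets=[
    {"offset":[-0.06,0.3,0],"spin":0},
    {"offset":[-0.12,0.6,0],"spin":0},
    {"offset":[-0.2,0.9,0],"spin":0},
    {"offset":[-0.3,1.4,0],"spin":0},
    {"offset":[-0.4,1.9,0],"spin":0},
    {"offset":[-0.5,2.4,0],"spin":0},
    {"offset":[-0.6,2.9,0],"spin":0},
  ],
)

```text
time_s: 6.18
eef_pos: [527.2, -129.1, 40.8]
ee_rot: [0.001, 0.628, 0.778, 0.0]
force: [0.9, -2.5, 1.5]
grip_width: -0.002
grip_force: 1.3
```

>>> send_rows(
  targets=[
    {"offset":[-0.14,0.7,0],"spin":0},
    {"offset":[-0.29,1.4,0],"spin":0},
    {"offset":[-0.44,2.1,0],"spin":0},
    {"offset":[-0.59,2.8,0],"spin":0},
    {"offset":[-0.74,3.5,0],"spin":0},
    {"offset":[-0.89,4.2,0],"spin":0},
    {"offset":[-1.03,4.9,0],"spin":0},
    {"offset":[-1.18,5.6,0],"spin":0},
  ],
)

```text
time_s: 6.85
eef_pos: [515.1, -72.7, 40.3]
ee_rot: [-0.0, 0.628, 0.778, -0.0]
force: [0.5, -4.0, 2.5]
grip_width: 0.005
grip_force: 1.5
```

>>> send_rows(
  targets=[
    {"offset":[-0.14,0.7,0],"spin":0},
    {"offset":[-0.29,1.4,0],"spin":0},
    {"offset":[-0.44,2.1,0],"spin":0},
    {"offset":[-0.59,2.8,0],"spin":0},
    {"offset":[-0.74,3.5,0],"spin":0},
    {"offset":[-0.87,4.1,0],"spin":0},
    {"offset":[-0.95,4.5,0],"spin":0},
    {"offset":[-1.01,4.8,0],"spin":0},
  ],
)

```text
time_s: 7.52
eef_pos: [505.0, -24.8, 40.2]
ee_rot: [-0.0, 0.628, 0.778, -0.0]
force: [0.6, -3.1, 1.9]
grip_width: 0.0
grip_force: 1.3
```

```bash
python3 - <<'E'
from h import *
I2,D2=ctrl.capture('side'); Q=cloud('side',D2); s=ctrl.sense()
u=np.array([np.cos(.208),np.sin(.208)]); w=np.array([-u[1],u[0]]); o=np.array([502,-13])-5*w
print(s['time_s'],s['eef_pos'],'tcp local',(np.array(s['eef_pos'])[:2]-o)@w,s['force'])
X,Y=(Q[...,:2]-o)@u,(Q[...,:2]-o)@w; m=(D2>0)&(Q[...,2]>45)&(Q[...,2]<52)&(abs(X)<50)&(Y>-10)&(Y<150)
print('panel y',np.percentile(Y[m],[1,99]),cv2.minAreaRect(Q[m][:,:2].astype(np.float32)))
c=cv2.resize(I2[190:310,250:400],None,fx=4,fy=4,interpolation=3); cv2.imwrite('pics/s3.png',np.clip(c[...,::-1]*1.5,0,255).astype(np.uint8))
E
```

```text
7.5667 [504.82325739 -24.53809127  40.17095641] tcp local -6.872410154652141 [-0.00927163  0.46324187  1.58508187]
panel y [  0.13547122 105.14547074] ((491.1512756347656, 32.093177795410156), (91.75566101074219, 121.90470886230469), 12.440122604370117)
```

View pics/s3.png

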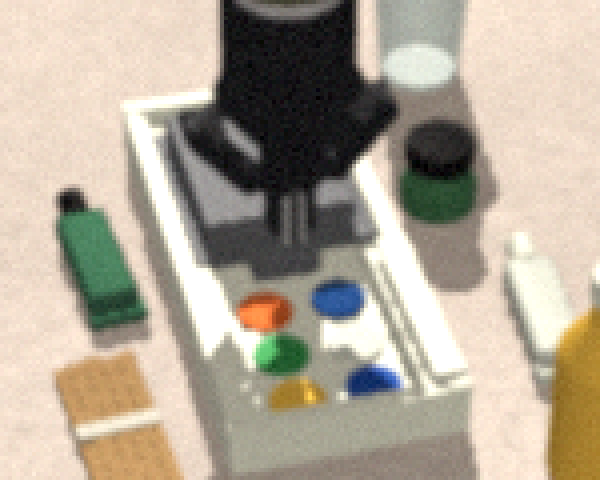

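The paint wells are opening and the cover has travelled about 130 mm. About 20 mm remains to the stop.

>>> send_rows(
  targets=[
    {"offset":[-0.08,0.4,0],"spin":0},
    {"offset":[-0.17,0.8,0],"spin":0},
    {"offset":[-0.25,1.2,0],"spin":0},
    {"offset":[-0.32,1.5,0],"spin":0},
    {"offset":[-0.38,1.8,0],"spin":0},
    {"offset":[-0.4,1.9,0],"spin":0},
  ],
)

```text
time_s: 8.07
eef_pos: [500.9, -5.9, 40.2]
ee_rot: [-0.0, 0.628, 0.778, -0.0]
force: [-0.4, -0.5, -1.2]
grip_width: -0.001
grip_force: 0.5
```

>>> send_rows(
  targets=[
    {"offset":[-0.02,0.1,0],"spin":0},
    {"offset":[-0.04,0.2,0],"spin":0},
    {"offset":[-0.06,0.3,0],"spin":0},
    {"offset":[-0.06,0.3,0],"spin":0},
  ],
)

```text
time_s: 8.4
eef_pos: [500.4, -3.6, 40.2]
ee_rot: [-0.0, 0.628, 0.778, -0.0]
force: [-0.1, -2.3, -0.7]
grip_width: 0.003
grip_force: 1.2
```

>>> send_rows(
  targets=[
    {"offset":[-0.02,0.1,0],"spin":0},
    {"offset":[-0.04,0.2,0],"spin":0},
    {"offset":[-0.06,0.3,0],"spin":0},
    {"offset":[-0.06,0.3,0],"spin":0},
  ],
)

```text
time_s: 8.73
eef_pos: [500.3, -3.1, 40.7]
ee_rot: [0.002, 0.628, 0.778, -0.002]
force: [-2.6, -20.6, 1.7]
grip_width: -0.002
grip_force: 9.4
```

At the stop (21 N). Back off along -y, then rise and look.

>>> send_rows(
  targets=[
    {"offset":[0.1,-0.5,0],"spin":0},
    {"offset":[0.3,-1.4,0],"spin":0},
    {"offset":[0.4,-2,0],"spin":0},
    {"offset":[0.4,-2,3],"spin":0},
    {"offset":[0.4,-2,7],"spin":0},
    {"offset":[0.4,-2,11],"spin":0},
    {"offset":[0.4,-5,14],"spin":0},
    {"offset":[0.4,-8,16],"spin":0},
  ],
)

```text
time_s: 9.4
eef_pos: [504.6, -80.6, 203.8]
ee_rot: [0.002, 0.627, 0.779, 0.001]
force: [0.6, -1.2, -0.3]
grip_width: 0.001
grip_force: 0.0
```

>>> send_rows(
  targets=[
    {"offset":[0,0,3],"spin":0},
    {"offset":[0,0,4],"spin":0},
    {"offset":[0,0,4],"spin":0},
    {"offset":[0,0,4],"spin":0},
  ],
)

```text
time_s: 9.73
eef_pos: [503.8, -80.0, 239.4]
ee_rot: [-0.0, 0.628, 0.778, 0.0]
force: [1.0, 0.1, 0.0]
grip_width: -0.0
grip_force: 0.0
```

```bash
python3 - <<'E'
from h import *
s,I,D,P=wcloud(); print(s['time_s'],s['eef_pos'],s['force'])
u=np.array([np.cos(.208),np.sin(.208)]); w=np.array([-u[1],u[0]]); o=np.array([502,-13])-5*w
X,Y=(P[...,:2]-o)@u,(P[...,:2]-o)@w; k=(D>0)&(abs(X)<52)&(Y>5)&(Y<150)
m=k&(P[...,2]>45)&(P[...,2]<54)
print('panel y',np.percentile(Y[m],[1,99]),cv2.minAreaRect(P[m][:,:2].astype(np.float32)))
A=np.c_[X[m],Y[m],np.ones(m.sum())]; print('plane',np.linalg.lstsq(A,P[m][:,2],rcond=None)[0])
cv2.imwrite('pics/w4.png',np.clip(I[...,::-1]*1.5,0,255).astype(np.uint8))
E
```

```text
9.7333 [503.76161915 -79.97334668 239.3606026 ] [1.03983826 0.13827408 0.04809559]
panel y [26.46858981 83.01061262] ((491.0995788574219, 35.47785949707031), (92.31828308105469, 57.76701736450195), 12.315231323242188)
plane [-4.35162855e-04  1.62448579e-03  4.86162259e+01]
```

View pics/w4.png

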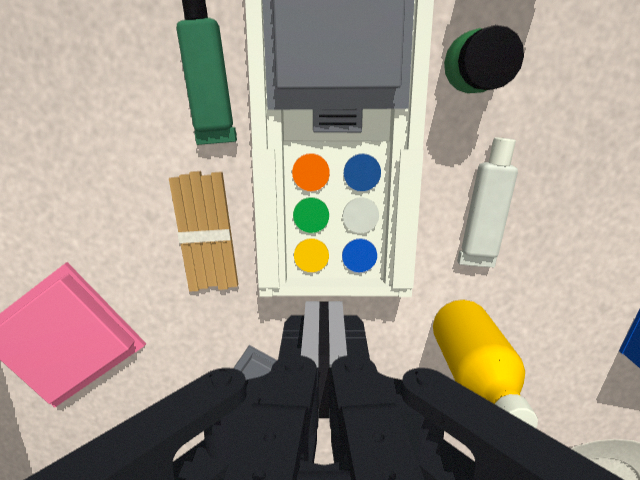

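The wrist view shows all six wells open (rows 172 to 256). The cover lies flat and square on the rest, with its trailing edge at row 107, and the tab is down at (337,119). The bystanders are where they were.

```bash
python3 -c "
from rig import ctrl; print(ctrl.finish_job())"
```

```text
the job is handed in; nothing more can be done
None
```

The palette box is open and handed in: I pressed the tab fully in, then pushed the cover to its stop, where it lies flat on the rest with all six wells open and the things around it untouched.

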